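# Close a denture flask with its cover plate

## Robot

A 7-joint arm with a two-finger parallel gripper is mounted at the origin on the work surface. World frame = base frame: x ahead of the robot, y to its left, z up, the work surface at z = 0. Lengths are in m, angles in rad, forces in N, time in s.
With the tool pointing down it reaches from about 0.425 to 0.925 m from the base axis. Payload 6.8 kg.
Tool frame: the origin (TCP) lies on the centre line of the jaws, within the pads' length; the fingertips stand 14 mm ahead of it and the grasp point (between the pads) lies 5 mm behind it (ctrl.tip_reach is the distance from the TCP to the fingertips, in m); z points along the fingers, y is the line along which they close (so a half turn about z gives the same grasp; the last joint's range is limited). The gripper opens to 85 mm and grips with 20 to 120 N. Pads are 22 mm wide; open, the fingers measure 114 mm over their backs; the gripper's body (76 mm by 85 mm) begins 54 mm behind the grasp point. The pads swing forward as they close: fully open they stand 13 mm farther back than shut.
Start: joints at [1.191, 0.477, 0.022, 1.555, -0.011, 1.109, -0.083], TCP at [0.181, -0.65, 0.206] pointing down, gripper open.
Joint ranges: [-2.96, 2.96], [-0.34, 2.1], [-1.41, 1.46], [0.24, 2.44], [-1.37, 4.51], [0.17, 1.92], [-2.96, 2.96]. Speed limits (rad/s): [2.39, 2.39, 3.14, 3.14, 3.14, 3.14, 3.14].

## Interface

Orientations are given as a unit quaternion [w, x, y, z].
In Python, from station import ctrl gives the robot as it stands.
- The arm moves only by the shell command python3 -m inch 'ROWS' [FORCE]. ROWS is JSON, a list of rows, each an object with "fingers": the opening, from -1 (shut) to 1 (fully open); "translation": the shift along the tool's x, y, z scaled (see below), a list of three; "turn": the turn, a rotation vector about the tool's x, y, z scaled (see below), a list of three. A call has 1 to 5 rows; each row shifts and turns the commanded pose from where the row before left it, along the tool's axes as they then stand; what a row does not reach is not made up. The controller multiplies each number of a shift by 3 cm and each number of a turn by 30 degrees. A row lasts 1/8 s, in which the tool goes at most 62.5 mm and 10.7 degrees, less where a joint would pass 70% of its speed; a pose out of reach is approached as far as the arm can. A call with a number of a shift or a turn outside -1 to 1 is refused whole. A call with a gripper value outside its range is refused whole. The fingers move at their own pace and stop on an object; FORCE is the grip in N (left out, the last holds). Time passes only in rows, so rows that do not move let the fingers close. It gives the time, the measured TCP pose, the force, the opening and the grip force at its end, in the units of the state.
- ctrl.observe(): the state, without advancing time (a new reading comes with each control period).
- ctrl.get_image(name): name is "side" or "top"; returns a dict with "pixels" (480x640x3 uint8, red, green, blue), "fovy" (degrees; the focal length in pixels is half the picture's height over the tangent of half this angle, whatever the lens; pixels are square), "cx", "cy" (the principal point, pixels), "k1" (the pictures are not rectified: a ray, as slopes to the right and down, at radius r is drawn at 1 + k1 r^2 times it, then the intrinsics apply), "extrinsics" (4x4, takes a point from camera to world coordinates). Camera axes: x right, y up, looking along -z (the intrinsics and any distortion apply to the point x, -y, -z); pixel columns grow to the right and rows downward; lengths in m; the calibration is good to about 2 mm. A picture is of the moment at which its call begins. There is no depth.
- ctrl.close_job(): hands the job in; it is judged then, once.
The state is a dict: "time": time; "qpos": joint angles; "qd": joint speeds; "tau": joint torques, N m; "tool_pos": TCP position; "eef_rot": TCP orientation; "ft_force": force on the tool from outside, world axes, zero at the start; "moment": the same for the moment, N m; "grip_width": finger opening in m; "grasp_force": force on a finger pad.
Only numpy, scipy, OpenCV 4.12 (cv2) and the standard library are available. Lean on these libraries where they do the work, as an engineer would, in place of code of your own. Each camera call takes 0.05 s, during which the arm holds its last target. There are 200 camera calls.

## Task

Take the larger of the two metal plates standing in the wooden rack, lay it flat on the green mat and let go, then take it up again and set it flat into the open top of the metal flask. Its studs are stiff: press the plate down gently, never with more than 50 N, until it is fully home and level all round, and leave the other things where they are.

Things in the scene. Friction and masses are not known exactly. Their poses are not given: they have to be found in the camera images.
- cover: flask cover: plain aluminium plate 96 x 56 x 10 mm, the larger of the two plates in the rack; origin at its centre, x along the 96 mm length, y along the 56 mm width, z through the 10 mm thickness (both faces alike). It starts on a long edge in a rack slot: x level, y upright, top edge about 62 mm above the table. 0.12 to 0.2 kg.
- small_plate: bystander: aluminium plate 60 x 38 x 10 mm on edge in the other slot, axes like the cover's, origin at its centre, top edge 44 mm above the table
- rack: fixed pale wooden rack 130 (x) x 70 (y) x 24 (z) mm, origin under its centre, with two slots 13 mm wide, 18 mm deep and open at both ends, running along its y, centred at x = -27.5 and +27.5 mm; slot floors 6 mm above the table
- mat: fixed green mat 220 (x) x 250 (y) x 3 mm, origin under its centre, top 3 mm above the table
- flask: fixed aluminium flask 81 (x) x 121 (y) x 40 (z) mm, origin under its centre, a lug on each short end. In its top is a recess 61 (x) x 101 (y) x 8 mm deep with a 10 mm wide rim around it; the recess floor is 32 mm above the table. With the cover home on that floor its top stands 2 mm above the rim and its centre 37 mm above the flask's origin.
- flask_seat (a point): centre of the recess floor, 32 mm above the flask's origin, axes as the flask's. Four stiff round studs, 9 mm across, at x = +-19, y = +-37 mm from here, stick up to 6 mm out of the floor, some less; each slides down by itself under a push of 2 to 4 N until flush, and does not spring back.
- jaw_model: bystander: white plaster horseshoe jaw model, about 70 x 65 x 31 mm, origin under its middle
- jar: bystander: amber jar with a white cap, 48 mm across, 55 mm tall, origin under its centre
- wax_spatula: bystander: wax spatula 160 mm long with a wooden handle, lying along its x
Mind the look-alikes: they are no part of the job. Leave any blue or turquoise look-alike of the cover alone.

How it is judged:
On the way:
1. the cover lies flat on the green mat, let go (angle between the z axis of cover and the z axis of mat, either way round below 0.1 rad and z of cover in the frame of mat below 0.012 m and x of cover in the frame of mat between -0.11 and 0.11 m and y of cover in the frame of mat between -0.125 and 0.125 m and contact force between cover and the arm below 0.1 N and contact force between cover and the fingers below 0.1 N), for 0.2 s.
At the end, for the whole second after the job is handed in: the cover lies in the flask's recess (centre within 6 mm of the recess centre, lengthwise), its centre at most 1.6 mm higher than fully home, level to the flask within 0.02 rad, at rest (horizontal distance between cover and flask_seat below 0.006 m and z of cover in the frame of flask_seat below 0.0066 m and angle between the z axis of cover and the z axis of flask, either way round below 0.02 rad and angle between the x axis of cover and the y axis of flask, either way round below 0.12 rad and linear speed of cover below 0.01 m/s); the robot touches nothing.
It fails at once if the cover is pressed onto the flask with more than 50 N (contact force between cover and flask above 50 N).
It fails at once if the small plate is moved more than 20 mm (distance of small_plate from where it was at the start of the episode above 0.02 m).
It fails at once if the jaw model is moved more than 20 mm (distance of jaw_model from where it was at the start of the episode above 0.02 m).
It fails at once if the jar is moved more than 20 mm (distance of jar from where it was at the start of the episode above 0.02 m).
It fails at once if the spatula is moved more than 20 mm (distance of wax_spatula from where it was at the start of the episode above 0.02 m).
It also fails if it takes over 72 s, if anything falls off the work surface, if the arm or the gripper's body presses on something with over 40 N, if the wrist force passes 120 N, or if a joint passes its speed limit or range.

## Working session

There is one attempt and no reset: what is moved stays moved. The work goes in short steps, Python scripts to look and compute and a shell command to move; the robot and the scene stay as the last step left them, time stands still between calls to the robot, and variables do not carry over. Pictures are saved under pics/ and viewed, at most 10 in all, crops included, and the job is handed in when it is done.

```bash
ls; mkdir -p pics; cat > h.py <<'E'
import numpy as np, cv2
from station import ctrl
def img(n):
    return ctrl.get_image(n)
def save(im,fn,crop=None,scale=1):
    p=cv2.cvtColor(im["pixels"],cv2.COLOR_RGB2BGR)
    if crop: x0,y0,x1,y1=crop; p=p[y0:y1,x0:x1]
    cv2.imwrite(fn,cv2.resize(p,None,fx=scale,fy=scale,interpolation=cv2.INTER_CUBIC))
def K(im):
    f=240/np.tan(np.radians(im["fovy"])/2)
    return np.array([[f,0,im["cx"]],[0,f,im["cy"]],[0,0,1.]]),np.array([im["k1"],0,0,0.])
def ray(im,uv):
    k,d=K(im); s=cv2.undistortPoints(np.array(uv,float).reshape(-1,1,2),k,d)[:,0]
    E=np.array(im["extrinsics"]); c=np.c_[s[:,0],-s[:,1],-np.ones(len(s))]
    return E[:3,3],c@E[:3,:3].T
def plane(im,uv,z):
    o,r=ray(im,uv); return o+r*((z-o[2])/r[:,2:3])
def proj(im,P):
    k,d=K(im);E=np.array(im["extrinsics"]);c=(np.atleast_2d(P)-E[:3,3])@E[:3,:3]
    return cv2.projectPoints((c*[1,-1,-1]).reshape(-1,1,3),np.zeros(3),np.zeros(3),k,d)[0][:,0]
E
python3 - <<'E'
from h import *
for n in("top","side"):
    im=img(n); save(im,f"pics/{n}0.png"); np.save(f"{n}0.npy",im,allow_pickle=True)
    print(im["fovy"],im["cx"],im["cy"],im["k1"],np.round(im["extrinsics"],3).tolist())
print(ctrl.observe(),ctrl.tip_reach)
E
```

```text
pics
56.489620230225846 318.28923856390304 245.63994299173322 -0.08906589511248754 [[-0.107, 0.97, -0.22, 0.419], [-0.994, -0.106, 0.018, -0.039], [-0.006, 0.22, 0.975, 0.934], [0.0, 0.0, 0.0, 1.0]]
42.922301502784634 325.3001823897338 245.78119152139078 0.045081913161627844 [[0.992, 0.099, -0.084, 0.5], [-0.129, 0.677, -0.724, -0.87], [-0.015, 0.729, 0.684, 0.846], [0.0, 0.0, 0.0, 1.0]]
{'time': 0.1, 'qpos': array([ 1.19090821,  0.47775632,  0.02237411,  1.55633584, -0.01148129,
        1.10931768, -0.08308191]), 'qd': array([-0.0006138 , -0.00065353,  0.00183037, -0.00543535, -0.00192941,
        0.00088731,  0.00045603]), 'tau': array([ 4.71894295e-03, -5.97764003e+01,  1.61399793e+00, -2.81953561e+01,
        1.28327811e-02,  5.07337827e-03, -1.45438797e-06]), 'tool_pos': array([ 0.18101356, -0.64967855,  0.2049046 ]), 'eef_rot': array([-8.22483357e-04,  9.90778985e-01,  1.35485389e-01, -1.90763935e-04]), 'ft_force': array([0.2853214 , 0.78897247, 0.17475857]), 'moment': array([ 0.00918531, -0.00573972, -0.01638611]), 'grasp_force': 0.0, 'grip_width': 0.0855049339573126} 0.014
```

View pics/top0.png

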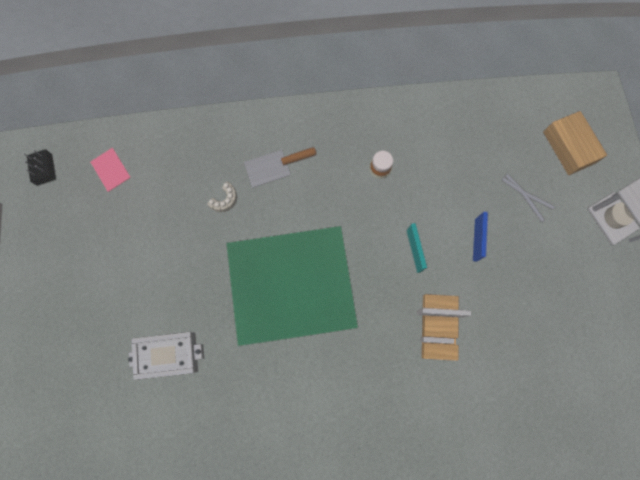

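View pics/side0.png

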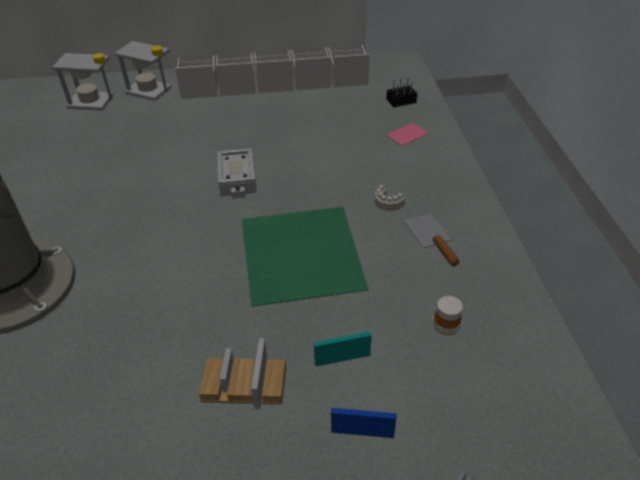

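Top view: the metal plates in the rack are at (446,312), the longer, and (440,340), the shorter. The look-alikes are teal at (417,248) and blue at (481,237), both out of the rack. The flask is at (163,356) and the mat at (292,285). The cover is the longer bare-metal plate at (446,312). I'll confirm it in one crop.

```bash
python3 - <<'E'
from h import *
t=np.load("top0.npy",allow_pickle=True).item(); s=np.load("side0.npy",allow_pickle=True).item()
c=lambda im,x0,y0,x1,y1:cv2.resize(cv2.cvtColor(im["pixels"][y0:y1,x0:x1],cv2.COLOR_RGB2BGR),(390,290),interpolation=cv2.INTER_CUBIC)
a=np.hstack([c(t,400,282,490,370-21+0),c(s,190,332,300,414)])
b=np.hstack([c(t,120,320,210,387),c(s,200,140,275,196)])
cv2.imwrite("pics/crop.png",np.vstack([a,b]))
for nm,im in(("top",t),("side",s)):
    hsv=cv2.cvtColor(im["pixels"],cv2.COLOR_RGB2HSV)
    for n,lo,hi in(("green",(60,100,30),(85,255,150)),("wood",(8,80,90),(22,255,255))):
        m=cv2.inRange(hsv,lo,hi)
        for q in sorted(cv2.findContours(m,0,2)[0],key=cv2.contourArea)[-4:]:
            if cv2.contourArea(q)>100:print(nm,n,cv2.contourArea(q),np.round(cv2.minAreaRect(q)[0]),[x.tolist() for x in np.round(cv2.boxPoints(cv2.minAreaRect(q)),1)])
    r=(slice(285,365),slice(410,480)) if nm=="top" else (slice(330,415),slice(190,300))
    h=hsv[r]; m=((h[...,1]<50)&(h[...,2]>125)).astype(np.uint8)
    for q in cv2.findContours(m,0,2)[0]:
        if cv2.contourArea(q)>30:
            b=cv2.minAreaRect(q);print(nm,"metal",cv2.contourArea(q),(cv2.boxPoints(b)+[r[1].start,r[0].start]).round(1).tolist())
E
```

```text
top green 10171.0 [290. 286.] [[223.8000030517578, 244.6999969482422], [340.3999938964844, 226.8000030517578], [355.70001220703125, 326.29998779296875], [239.10000610351562, 344.20001220703125]]
top wood 204.5 [298. 156.] [[280.8999938964844, 157.6999969482422], [313.6000061035156, 146.8000030517578], [315.8999938964844, 153.6999969482422], [283.20001220703125, 164.60000610351562]]
top wood 392.0 [440. 301.] [[422.70001220703125, 306.70001220703125], [423.5, 294.1000061035156], [457.70001220703125, 296.1000061035156], [457.0, 308.79998779296875]]
top wood 1164.0 [440. 337.] [[422.0, 316.0], [457.0, 316.0], [457.0, 359.0], [422.0, 359.0]]
top wood 2138.5 [574. 142.] [[541.5999755859375, 128.6999969482422], [578.2000122070312, 107.0999984741211], [606.4000244140625, 154.8000030517578], [569.7999877929688, 176.39999389648438]]
top metal 5451.0 [[410.0, 285.0], [479.0, 285.0], [479.0, 364.0], [410.0, 364.0]]
side green 9118.0 [304. 254.] [[240.10000610351562, 219.5], [355.1000061035156, 203.3000030517578], [367.1000061035156, 289.1000061035156], [252.10000610351562, 305.29998779296875]]
side wood 563.5 [212. 376.] [[198.8000030517578, 393.0], [207.39999389648438, 355.1000061035156], [225.10000610351562, 359.20001220703125], [216.5, 397.0]]
side wood 614.0 [273. 378.] [[261.6000061035156, 394.79998779296875], [266.8999938964844, 357.6000061035156], [285.3999938964844, 360.20001220703125], [280.1000061035156, 397.3999938964844]]
side wood 788.0 [237. 380.] [[219.60000610351562, 400.0], [223.89999389648438, 356.20001220703125], [254.3000030517578, 359.1000061035156], [250.0, 402.8999938964844]]
```

View pics/crop.png

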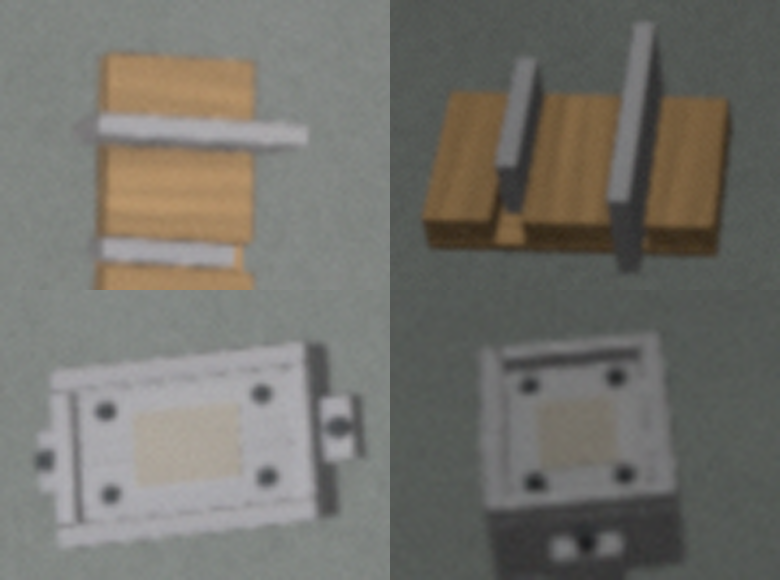

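The crop confirms it. The taller, longer bare plate is in the rack slot farther from the robot and overhangs the rack towards -y. Its top face runs from (422,311) to (471,313) in the top view. The flask's four dark studs show in both views. Next I triangulate.

```bash
cat >> h.py <<'E'
def tri(a,ua,b,ub):
    out=[]
    oa,ra=ray(a,ua);ob,rb=ray(b,ub)
    for x,y in zip(ra,rb):
        l=np.linalg.lstsq(np.c_[x,-y],ob-oa,rcond=None)[0]; p,q=oa+x*l[0],ob+y*l[1]
        out.append(np.r_[(p+q)/2,np.linalg.norm(p-q)])
    return np.array(out)
E
python3 - <<'E'
from h import *
np.set_printoptions(precision=4,suppress=True)
t=np.load("top0.npy",allow_pickle=True).item(); s=np.load("side0.npy",allow_pickle=True).item()
T=lambda P,x0,y0,sx,sy,ox,oy:(np.array(P,float)-[ox,oy])/[sx,sy]+[x0,y0]-0.4
ct=T([(98,113),(98,138),(305,145),(308,126)],400,282,4.333,4.328,0,0)
cs=T([(636,22),(655,22),(633,200),(610,200)],190,332,3.545,3.537,390,0)
# order top: +x+y,-x+y,-x-y,+x-y ; side -x+y,+x+y,+x-y,-x-y
cs=cs[[1,0,3,2]]
print("cover tri\n",tri(t,ct,s,cs)); print(plane(t,ct,.062));print(plane(s,cs,.062))
ft=T([(105,411),(261,394),(268,477),(111,494)],120,320,4.333,4.328,0,290)
fs=T([(616,377),(626,474),(536,483),(529,386)],200,140,5.2,5.18,390,290)
print("studs\n",tri(t,ft,s,fs));
for z in(.036,.038): print(plane(t,ft,z).mean(0),plane(s,fs,z).mean(0))
rt=T([(52,80),(305,53),(317,230),(60,256)],120,320,4.333,4.328,0,0)
p=plane(t,rt,.04);print("rim",p,p.mean(0)); 
q=plane(t,ft,.037);d=q[0]-q[1]+q[3]-q[2];print("flask ang(y axis)",np.degrees(np.arctan2(d[1],d[0])))
g=plane(t,[(228,242),(342,228),(357,327),(238,343)],.003);print("mat",g,g.mean(0))
rk=plane(t,[(423.5,294.1),(457.7,296.1),(457,359),(422,359)],.024);print("rack",rk,rk.mean(0))
sm=T([(100,238),(240,246),(236,268),(100,262)],400,282,4.333,4.328,0,0);print("small",plane(t,sm,.044))
E
```

```text
cover tri
 [[ 0.4703 -0.2423  0.0624  0.0014]
 [ 0.4605 -0.2407  0.0618  0.0039]
 [ 0.4457 -0.3341  0.0614  0.0023]
 [ 0.4546 -0.3364  0.0627  0.0038]]
[[ 0.4696 -0.2425  0.062 ]
 [ 0.4585 -0.2408  0.062 ]
 [ 0.4445 -0.334   0.062 ]
 [ 0.4528 -0.3368  0.062 ]]
[[ 0.471  -0.2419  0.062 ]
 [ 0.4624 -0.2407  0.062 ]
 [ 0.4468 -0.3343  0.062 ]
 [ 0.4565 -0.3357  0.062 ]]
studs
 [[0.4512 0.3154 0.034  0.0001]
 [0.4526 0.2413 0.0347 0.0012]
 [0.4146 0.2399 0.0352 0.0009]
 [0.4131 0.314  0.0341 0.0003]]
[0.4326 0.2771 0.036 ] [0.4332 0.2756 0.036 ]
[0.4326 0.2764 0.038 ] [0.4334 0.2728 0.038 ]
rim [[0.4719 0.3375 0.04  ]
 [0.4729 0.218  0.04  ]
 [0.3931 0.217  0.04  ]
 [0.3921 0.3365 0.04  ]] [0.4325 0.2773 0.04  ]
flask ang(y axis) 90.72331233539359
mat [[ 0.6574  0.1368  0.003 ]
 [ 0.6615 -0.1104  0.003 ]
 [ 0.449  -0.1162  0.003 ]
 [ 0.4426  0.1304  0.003 ]] [0.5526 0.0101 0.003 ]
rack [[ 0.499  -0.2583  0.024 ]
 [ 0.4869 -0.3281  0.024 ]
 [ 0.3624 -0.3058  0.024 ]
 [ 0.3709 -0.2356  0.024 ]] [ 0.4298 -0.2819  0.024 ]
small [[ 0.4145 -0.239   0.044 ]
 [ 0.4034 -0.3024  0.044 ]
 [ 0.3938 -0.2989  0.044 ]
 [ 0.4038 -0.2374  0.044 ]]
```

```bash
cat >> h.py <<'E'
from scipy.spatial.transform import Rotation as R
def to(pos,yawy=None,tilt=0):
    """shift in tool axes (units 3cm) and turn (units 30deg) to get TCP to pos, tool y at yaw (deg), tilted outward by tilt deg"""
    o=ctrl.observe(); q=o["eef_rot"]; A=R.from_quat([q[1],q[2],q[3],q[0]])
    print("pos",o["tool_pos"].round(4),"shift",(A.inv().apply(np.array(pos)-o["tool_pos"])/.03).round(3),end=" ")
    if yawy is not None:
        c,s=np.cos(np.radians(yawy)),np.sin(np.radians(yawy))
        B=R.from_matrix(np.array([[-s,c,0],[c,s,0],[0,0,-1]]).T.reshape(3,3)) 
        B=R.from_matrix(np.c_[[-s,c,0],[c,s,0],[0,0,-1]])*R.from_rotvec([-np.radians(tilt),0,0])
        print("turn",((A.inv()*B).as_rotvec()/np.radians(30)).round(3),end=" ")
    print("t",round(o["time"],2),"f",o["ft_force"].round(1),"w",round(o["grip_width"],4),"g",round(o["grasp_force"],1),"q",o["qpos"].round(2))
E
R5='x'
python3 -m inch '[{"fingers":1,"translation":[0.93,-0.7,0],"turn":[0,0,0]},{"fingers":1,"translation":[0.93,-0.7,0],"turn":[0,0,0]},{"fingers":1,"translation":[0.93,-0.7,0],"turn":[0,0,0]},{"fingers":1,"translation":[0.93,-0.7,0],"turn":[0,0,0]},{"fingers":1,"translation":[0.93,-0.7,0],"turn":[0,0,0]}]'
python3 -m inch '[{"fingers":1,"translation":[0.93,-0.7,0],"turn":[0,0,0]},{"fingers":1,"translation":[0.93,-0.7,0],"turn":[0,0,0]},{"fingers":1,"translation":[0.93,-0.7,0],"turn":[0,0,0]},{"fingers":1,"translation":[0.93,-0.7,0],"turn":[0,0,0]},{"fingers":1,"translation":[0.93,-0.7,0],"turn":[0,0,0]}]'
python3 -m inch '[{"fingers":1,"translation":[0.93,-0.7,0],"turn":[0,0,-0.3]},{"fingers":1,"translation":[0,0,0],"turn":[0,0,-0.3]},{"fingers":1,"translation":[0,0,0],"turn":[0,0,-0.3]},{"fingers":1,"translation":[0,0,0],"turn":[0,0,-0.3]},{"fingers":1,"translation":[0,0,0],"turn":[0,0,-0.3]}]'
python3 -c "
from h import *
to((.4578,-.2883,.13),-9.7)"
```

```text
time: 0.72
tool_pos: [0.2879, -0.5104, 0.2054]
eef_rot: [-0.0, 0.991, 0.135, -0.0]
ft_force: [-0.2, -0.6, 0.5]
grip_width: 0.0851
grasp_force: 0.0
time: 1.35
tool_pos: [0.394, -0.3719, 0.2055]
eef_rot: [-0.0, 0.991, 0.135, -0.0]
ft_force: [0.2, -0.9, -0.1]
grip_width: 0.0855
grasp_force: 0.0
time: 1.98
tool_pos: [0.4145, -0.3451, 0.2054]
eef_rot: [-0.0, 0.862, 0.507, -0.0]
ft_force: [-0.1, 0.1, -0.0]
grip_width: 0.0856
grasp_force: 0.0
pos [ 0.4145 -0.3451  0.2054] shift [2.356 0.34  2.513] turn [-0.002 -0.    -0.648] t 1.98 f [-0.1  0.1 -0. ] w 0.0856 g 0.0 q [ 0.8   0.27 -0.26  1.87  0.08  1.02 -0.01]
```

```bash

python3 -m inch '[{"fingers":-0.1,"translation":[0,0,0],"turn":[0,0,-0.324]},{"fingers":-0.1,"translation":[0,0,0],"turn":[0,0,-0.324]},{"fingers":-0.1,"translation":[0,0,0],"turn":[0,0,0]}]'
python3 -c "
from h import *
to((.4578,-.2883,.13),-9.7)"
```

```text
time: 2.35
tool_pos: [0.4145, -0.3453, 0.2055]
eef_rot: [-0.0, 0.767, 0.642, -0.0]
ft_force: [-1.2, -0.4, 0.4]
grip_width: 0.0385
grasp_force: 0.0
pos [ 0.4145 -0.3453  0.2055] shift [2.121 1.089 2.516] turn [-0.001 -0.001 -0.013] t 2.35 f [-1.2 -0.4  0.4] w 0.0385 g 0.0 q [ 0.84  0.28 -0.32  1.86  0.1   1.02  0.31]
```

```bash

python3 -m inch '[{"fingers":-0.1,"translation":[0.7,0.36,0],"turn":[0,0,0]},{"fingers":-0.1,"translation":[0.7,0.36,0],"turn":[0,0,0]},{"fingers":-0.1,"translation":[0.72,0.37,0.5],"turn":[0,0,0]},{"fingers":-0.1,"translation":[0,0,1],"turn":[0,0,0]},{"fingers":-0.1,"translation":[0,0,1],"turn":[0,0,0]}]'
python3 - <<'E'
from h import *
to((.4578,-.2883,.052),-9.7)
im=img("side"); save(im,"pics/side1.png",(170,280,330,400),5)
E
```

```text
time: 2.98
tool_pos: [0.4584, -0.288, 0.1301]
eef_rot: [0.0, 0.767, 0.642, 0.0]
ft_force: [0.1, -0.4, -0.3]
grip_width: 0.0385
grasp_force: 0.0
pos [ 0.4584 -0.288   0.1301] shift [-0.012 -0.018  2.603] turn [ 0.001  0.    -0.016] t 2.98 f [ 0.1 -0.4 -0.3] w 0.0385 g 0.0 q [ 0.72  0.37 -0.34  1.93  0.16  0.87  0.12]
```

View pics/side1.png

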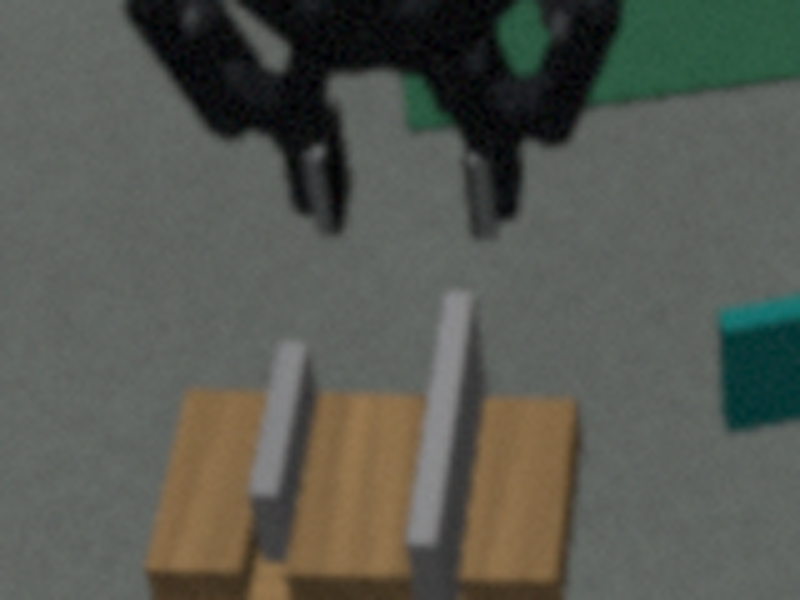

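The jaws straddle the cover top edge (crop ~(325,230) and (485,235), plate at (460,295)), and the small plate is clear. Descending.

```bash

python3 - <<'E'
from h import *
im=img("side"); print(proj(im,[(.4584,-.288,.116)]),"expect ~(251,326)")
E
python3 -m inch '[{"fingers":-0.1,"translation":[0,0,0.8],"turn":[0,0,0]},{"fingers":-0.1,"translation":[0,0,0.8],"turn":[0,0,0]},{"fingers":-0.1,"translation":[0,0,0.7],"turn":[0,0,0]},{"fingers":-0.1,"translation":[0,0,0.3],"turn":[0,0,0]},{"fingers":-0.1,"translation":[0,0,0],"turn":[0,0,0]}]'
python3 -m inch '[{"fingers":-0.6,"translation":[0,0,0],"turn":[0,0,0]},{"fingers":-1,"translation":[0,0,0],"turn":[0,0,0]},{"fingers":-1,"translation":[0,0,0],"turn":[0,0,0]},{"fingers":-1,"translation":[0,0,0],"turn":[0,0,0]},{"fingers":-1,"translation":[0,0,0],"turn":[0,0,0]}]' 60
```

```text
[[254.69762339 340.40712556]] expect ~(251,326)
time: 3.7
tool_pos: [0.4583, -0.2885, 0.0532]
eef_rot: [0.0, 0.766, 0.642, -0.0]
ft_force: [-0.8, 1.2, -0.4]
grip_width: 0.0385
grasp_force: 0.0
time: 4.32
tool_pos: [0.4581, -0.2884, 0.0528]
eef_rot: [0.0, 0.766, 0.643, 0.0]
ft_force: [0.6, -0.0, 0.6]
grip_width: 0.0001
grasp_force: 0.0
```

```bash

python3 - <<'E'
from h import *
a=img("side");b=img("top")
f=lambda im,x0,y0:cv2.resize(cv2.cvtColor(im["pixels"][y0:y0+110,x0:x0+80],cv2.COLOR_RGB2BGR),(400,550),interpolation=cv2.INTER_CUBIC)
cv2.imwrite("pics/look2.png",np.hstack([f(a,215,310),f(b,410,270)]))
E
```

```text
(no output)
```

View pics/look2.png

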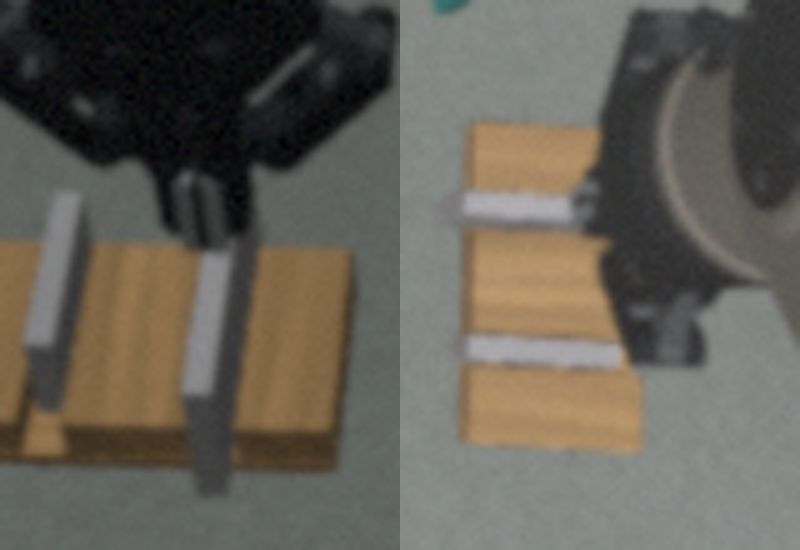

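The jaws shut just above the cover's top edge (side px ~(256,359)), so the tips sit higher than the model says. I'll measure the actual tip height.

```bash

python3 - <<'E'
from h import *
im=img("side"); o=ctrl.observe(); p=o["tool_pos"];print(p,ctrl.tip_reach,[a for a in dir(ctrl) if a[0]!='_'])
def aty(uv,y):
    o,r=ray(im,[uv]); return (o+r*((y-o[1])/r[:,1:2])).round(4)
print("tip now",aty((256,358.5),-.299),aty((256,358.5),-.2884))
print("tip halfopen at tcp z .130",aty((251,326.5),-.299),aty((251,326.5),-.288))
E
```

```text
[ 0.45806489 -0.2883584   0.05277194] 0.014 ['MotionError', 'close_job', 'get_image', 'observe', 'tip_reach']
tip now [[ 0.4571 -0.299   0.0861]] [[ 0.4563 -0.2884  0.072 ]]
tip halfopen at tcp z .130 [[ 0.4569 -0.299   0.1622]] [[ 0.4561 -0.288   0.149 ]]
```

```bash

python3 -m inch '[{"fingers":-0.1,"translation":[0,0,0],"turn":[0,0,0]},{"fingers":-0.1,"translation":[0,0,0],"turn":[0,0,0]},{"fingers":-0.1,"translation":[0,0,0.2],"turn":[0,0,0]},{"fingers":-0.1,"translation":[0,0,0.2],"turn":[0,0,0]},{"fingers":-0.1,"translation":[0,0,0],"turn":[0,0,0]}]'
python3 -m inch '[{"fingers":-0.6,"translation":[0,0,0],"turn":[0,0,0]},{"fingers":-1,"translation":[0,0,0],"turn":[0,0,0]},{"fingers":-1,"translation":[0,0,0],"turn":[0,0,0]},{"fingers":-1,"translation":[0,0,0],"turn":[0,0,0]}]' 60
```

```text
time: 5.1
tool_pos: [0.4575, -0.2881, 0.04]
eef_rot: [-0.001, 0.766, 0.643, -0.0]
ft_force: [0.0, 0.4, 0.2]
grip_width: 0.0381
grasp_force: 0.0
time: 5.6
tool_pos: [0.4582, -0.2884, 0.0409]
eef_rot: [0.0, 0.766, 0.643, 0.0]
ft_force: [0.2, -0.3, 0.6]
grip_width: 0.0004
grasp_force: 0.0
```

```bash

python3 -m inch '[{"fingers":-0.1,"translation":[0,0,0],"turn":[0,0,0]},{"fingers":-0.1,"translation":[0,0,0],"turn":[0,0,0]},{"fingers":-0.1,"translation":[0,0,0],"turn":[0,0,0]}]'
python3 - <<'E'
from h import *
a=img("side");b=img("top")
f=lambda im,x0,y0:cv2.resize(cv2.cvtColor(im["pixels"][y0:y0+80,x0:x0+60],cv2.COLOR_RGB2BGR),(400,533),interpolation=cv2.INTER_CUBIC)
cv2.imwrite("pics/look3.png",np.hstack([f(a,225,325),f(b,420,280)]))
E
```

```text
time: 5.98
tool_pos: [0.4581, -0.2884, 0.0408]
eef_rot: [0.0, 0.766, 0.643, 0.0]
ft_force: [0.1, -0.3, -0.2]
grip_width: 0.0386
grasp_force: 0.0
```

View pics/look3.png

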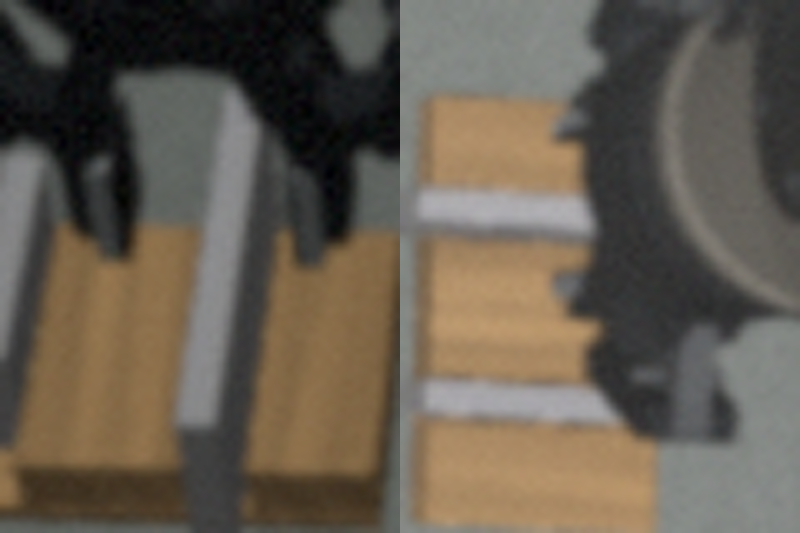

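The tips' midpoint (side crop (212,258)) now lies at the level of the plate's top edge, so they need to go about 20 mm lower.

```bash

python3 -m inch '[{"fingers":-0.1,"translation":[0,0,0.2],"turn":[0,0,0]},{"fingers":-0.1,"translation":[0,0,0.2],"turn":[0,0,0]},{"fingers":-0.1,"translation":[0,0,0.15],"turn":[0,0,0]},{"fingers":-0.1,"translation":[0,0,0],"turn":[0,0,0]}]'
python3 -m inch '[{"fingers":-0.6,"translation":[0,0,0],"turn":[0,0,0]},{"fingers":-1,"translation":[0,0,0],"turn":[0,0,0]},{"fingers":-1,"translation":[0,0,0],"turn":[0,0,0]},{"fingers":-1,"translation":[0,0,0],"turn":[0,0,0]}]' 60
```

```text
time: 6.58
tool_pos: [0.4577, -0.2881, 0.0237]
eef_rot: [-0.0, 0.766, 0.643, -0.0]
ft_force: [0.5, -0.1, 0.8]
grip_width: 0.0385
grasp_force: 0.0
time: 7.08
tool_pos: [0.4585, -0.2885, 0.0247]
eef_rot: [0.0, 0.766, 0.643, 0.0]
ft_force: [0.2, 0.1, 4.3]
grip_width: 0.0081
grasp_force: 60.4
```

```bash

python3 -m inch '[{"fingers":-0.5,"translation":[0,0,0],"turn":[0,0,0]},{"fingers":-0.5,"translation":[0,0,0.1],"turn":[0,0,0]},{"fingers":-0.5,"translation":[0,0,0.1],"turn":[0,0,0]},{"fingers":-0.5,"translation":[0,0,0.05],"turn":[0,0,0]},{"fingers":-0.5,"translation":[0,0,0],"turn":[0,0,0]}]'
python3 -m inch '[{"fingers":-1,"translation":[0,0,0],"turn":[0,0,0]},{"fingers":-1,"translation":[0,0,0],"turn":[0,0,0]},{"fingers":-1,"translation":[0,0,0],"turn":[0,0,0]}]' 80
python3 - <<'E'
from h import *
im=img("side"); save(im,"pics/look4.png",(215,310,295,410),6)
E
```

```text
time: 7.7
tool_pos: [0.4579, -0.2883, 0.0166]
eef_rot: [-0.0, 0.766, 0.643, -0.0]
ft_force: [-0.6, -1.0, 0.2]
grip_width: 0.0211
grasp_force: 0.0
time: 8.07
tool_pos: [0.4584, -0.2885, 0.017]
eef_rot: [0.0, 0.766, 0.643, 0.0]
ft_force: [0.8, 0.5, 1.2]
grip_width: 0.0081
grasp_force: 79.9
```

View pics/look4.png

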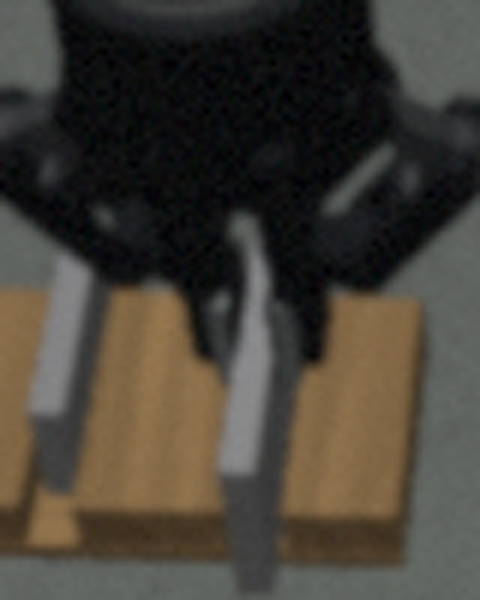

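The cover is gripped centrally in both pads (crop (250,340)). Lift and carry to the mat.

```bash

python3 -m inch '[{"fingers":-1,"translation":[0,0,-0.3],"turn":[0,0,0]},{"fingers":-1,"translation":[0,0,-0.8],"turn":[0,0,0]},{"fingers":-1,"translation":[0,0,-1],"turn":[0,0,0]},{"fingers":-1,"translation":[0,0,-1],"turn":[0,0,0]},{"fingers":-1,"translation":[0,0,-0.9],"turn":[0,0,0]}]'
python3 -c "
from h import *
to((.53,.01,.14),0)"
```

```text
time: 8.75
tool_pos: [0.4577, -0.2883, 0.1382]
eef_rot: [0.0, 0.766, 0.643, -0.0]
ft_force: [-0.1, 0.2, -1.7]
grip_width: 0.0084
grasp_force: 79.5
pos [ 0.4577 -0.2883  0.1382] shift [10.21   0.647 -0.062] turn [-0.     0.    -0.333] t 8.75 f [-0.1  0.2 -1.7] w 0.0084 g 79.5 q [ 0.73  0.36 -0.34  1.92  0.15  0.88  0.13]
```

```bash

python3 -m inch '[{"fingers":-1,"translation":[1,0.065,0],"turn":[0,0,0]},{"fingers":-1,"translation":[1,0.065,0],"turn":[0,0,0]},{"fingers":-1,"translation":[1,0.065,0],"turn":[0,0,0]},{"fingers":-1,"translation":[1,0.065,0],"turn":[0,0,0]},{"fingers":-1,"translation":[1,0.065,0],"turn":[0,0,0]}]' >/dev/null
python3 -m inch '[{"fingers":-1,"translation":[1,0.065,0],"turn":[0,0,0]},{"fingers":-1,"translation":[1,0.065,0],"turn":[0,0,0]},{"fingers":-1,"translation":[1,0.065,0],"turn":[0,0,0]},{"fingers":-1,"translation":[1,0.065,0],"turn":[0,0,0]},{"fingers":-1,"translation":[1,0.065,0],"turn":[0,0,-0.333]}]' >/dev/null
python3 -m inch '[{"fingers":-1,"translation":[0,0,0],"turn":[-0.33,0,0]},{"fingers":-1,"translation":[0,0,0],"turn":[-0.33,0,0]},{"fingers":-1,"translation":[0,0,0],"turn":[-0.33,0,0]},{"fingers":-1,"translation":[0,0,0],"turn":[-0.33,0,0]},{"fingers":-1,"translation":[0,0,0],"turn":[0,0,0]}]'
python3 -c "
from h import *
to((.53,.01,.14),0,50)"
```

```text
time: 10.62
tool_pos: [0.5333, -0.0166, 0.1356]
eef_rot: [0.195, 0.691, 0.679, 0.153]
ft_force: [-0.2, -1.0, -1.5]
grip_width: 0.0082
grasp_force: 79.5
pos [ 0.5333 -0.0166  0.1356] shift [ 0.874 -0.028 -0.234] turn [-0.715  0.117  0.018] t 10.62 f [-0.2 -1.  -1.5] w 0.0082 g 79.5 q [ 0.14  0.16 -0.35  2.34  0.9   0.27 -1.04]
```

```bash
python3 -c "
from h import *
to((.62,.01,.13),0,28)"
```

```text
pos [ 0.5333 -0.0166  0.1356] shift [0.985 2.448 1.488] turn [ 0.018  0.117 -0.005] t 10.62 f [-0.2 -1.  -1.5] w 0.0082 g 79.5 q [ 0.14  0.16 -0.35  2.34  0.9   0.27 -1.04]
```

```bash

python3 -m inch '[{"fingers":-1,"translation":[0.25,0.61,0.37],"turn":[0,0.03,0]},{"fingers":-1,"translation":[0.25,0.61,0.37],"turn":[0,0.03,0]},{"fingers":-1,"translation":[0.25,0.61,0.37],"turn":[0,0.03,0]},{"fingers":-1,"translation":[0.25,0.61,0.37],"turn":[0,0.03,0]},{"fingers":-1,"translation":[0,0,0],"turn":[-0.25,0,0]}]'
python3 -m inch '[{"fingers":-1,"translation":[0,0,0],"turn":[-0.25,0,0]},{"fingers":-1,"translation":[0,0,0],"turn":[-0.2,0,0]},{"fingers":-1,"translation":[0,0,0],"turn":[0,0,0]}]'
python3 -c "
from h import *
to((.62,.01,.13),0,50)"
```

```text
time: 11.25
tool_pos: [0.6269, 0.0036, 0.133]
eef_rot: [0.198, 0.686, 0.676, 0.185]
ft_force: [0.0, -0.2, -1.8]
grip_width: 0.0083
grasp_force: 79.5
time: 11.62
tool_pos: [0.6249, -0.0107, 0.1305]
eef_rot: [0.238, 0.681, 0.665, 0.196]
ft_force: [-0.1, -0.3, -2.5]
grip_width: 0.0083
grasp_force: 79.5
pos [ 0.6249 -0.0107  0.1305] shift [ 0.682 -0.144 -0.126] turn [-0.475  0.121  0.009] t 11.62 f [-0.1 -0.3 -2.5] w 0.0083 g 79.5 q [ 0.12  0.3  -0.34  2.25  1.6   0.26 -1.71]
```

The wrist is at its joint limit in this tilt direction, so I'll untilt and lean the other way, with the tool pointing back toward the base.

```bash

python3 -m inch '[{"fingers":-1,"translation":[0,0,0],"turn":[0.3,0,0]},{"fingers":-1,"translation":[0,0,0],"turn":[0.3,0,0]},{"fingers":-1,"translation":[0,0,0],"turn":[0.3,0,0]},{"fingers":-1,"translation":[0,0,0],"turn":[0.3,0,0]},{"fingers":-1,"translation":[0,0,0],"turn":[0,0,0]}]'
python3 -c "
from h import *
to((.52,-.01,.14),0,-15)"
```

```text
time: 12.25
tool_pos: [0.6369, -0.0327, 0.1345]
eef_rot: [0.137, 0.723, 0.675, 0.061]
ft_force: [-0.2, -0.1, -0.8]
grip_width: 0.0085
grasp_force: 79.5
pos [ 0.6369 -0.0327  0.1345] shift [ 0.412 -3.725 -1.327] turn [ 1.036  0.191 -0.158] t 12.25 f [-0.2 -0.1 -0.8] w 0.0085 g 79.5 q [ 0.24  0.4  -0.45  1.94  0.56  0.66 -0.65]
```

```bash

python3 -m inch '[{"fingers":-1,"translation":[0.1,-0.9,-0.35],"turn":[0.25,0.05,-0.04]},{"fingers":-1,"translation":[0.1,-0.9,-0.25],"turn":[0.25,0.05,-0.04]},{"fingers":-1,"translation":[0.1,-0.95,-0.1],"turn":[0.25,0.05,-0.04]},{"fingers":-1,"translation":[0.1,-0.95,0.1],"turn":[0.25,0.05,-0.04]},{"fingers":-1,"translation":[0,0,0],"turn":[0,0,0]}]'
python3 -c "
from h import *
to((.52,-.01,.14),0,-45)"
```

```text
time: 12.88
tool_pos: [0.5201, -0.0161, 0.1394]
eef_rot: [-0.086, 0.701, 0.702, -0.087]
ft_force: [0.2, -0.4, -2.5]
grip_width: 0.0076
grasp_force: 79.5
pos [ 0.5201 -0.0161  0.1394] shift [ 0.203 -0.009 -0.02 ] turn [1.032 0.004 0.002] t 12.88 f [ 0.2 -0.4 -2.5] w 0.0076 g 79.5 q [ 0.35  0.51 -0.57  1.77  0.24  1.19 -0.31]
```

```bash

python3 -m inch '[{"fingers":-1,"translation":[0,0,0],"turn":[0.3,0,0]},{"fingers":-1,"translation":[0,0,0],"turn":[0.3,0,0]},{"fingers":-1,"translation":[0,0,0],"turn":[0.3,0,0]},{"fingers":-1,"translation":[0,0,0],"turn":[0.2,0,0]},{"fingers":-1,"translation":[0,0,0],"turn":[0,0,0]}]'
python3 -c "
from h import *
to((.52,-.01,.14),0,-50)"
```

```text
time: 13.5
tool_pos: [0.5206, -0.0155, 0.1378]
eef_rot: [-0.281, 0.648, 0.649, -0.283]
ft_force: [0.3, -0.2, -1.5]
grip_width: 0.0081
grasp_force: 79.6
pos [ 0.5206 -0.0155  0.1378] shift [ 0.183 -0.068 -0.036] turn [ 0.1    0.007 -0.001] t 13.5 f [ 0.3 -0.2 -1.5] w 0.0081 g 79.6 q [ 0.22  0.87 -0.49  1.36  0.18  1.8  -0.3 ]
```

```bash
python3 -c "
from h import *
to((.53,-.01,.035),0,-53)"
```

```text
pos [ 0.5206 -0.0155  0.1378] shift [0.192 2.719 2.107] turn [ 0.2    0.007 -0.001] t 13.5 f [ 0.3 -0.2 -1.5] w 0.0081 g 79.6 q [ 0.22  0.87 -0.49  1.36  0.18  1.8  -0.3 ]
```

```bash

python3 -m inch '[{"fingers":-1,"translation":[0,0.68,0.53],"turn":[0,0,0]},{"fingers":-1,"translation":[0,0.68,0.53],"turn":[0,0,0]},{"fingers":-1,"translation":[0.1,0.68,0.53],"turn":[0,0,0]},{"fingers":-1,"translation":[0.1,0.68,0.53],"turn":[0.2,0,0]},{"fingers":-1,"translation":[0,0,0],"turn":[0,0,0]}]'
python3 - <<'E'
from h import *
to((.53,-.01,.02),0,-53)
im=img("side"); save(im,"pics/look5.png",(220,170,420,320),4)
E
```

```text
time: 14.12
tool_pos: [0.5267, -0.0103, 0.032]
eef_rot: [-0.317, 0.631, 0.632, -0.32]
ft_force: [-0.6, -0.3, -1.4]
grip_width: 0.008
grasp_force: 79.6
pos [ 0.5267 -0.0103  0.032 ] shift [0.012 0.386 0.149] turn [-0.018  0.008 -0.001] t 14.12 f [-0.6 -0.3 -1.4] w 0.008 g 79.6 q [ 0.18  1.07 -0.45  1.27  0.21  1.8  -0.3 ]
```

View pics/look5.png

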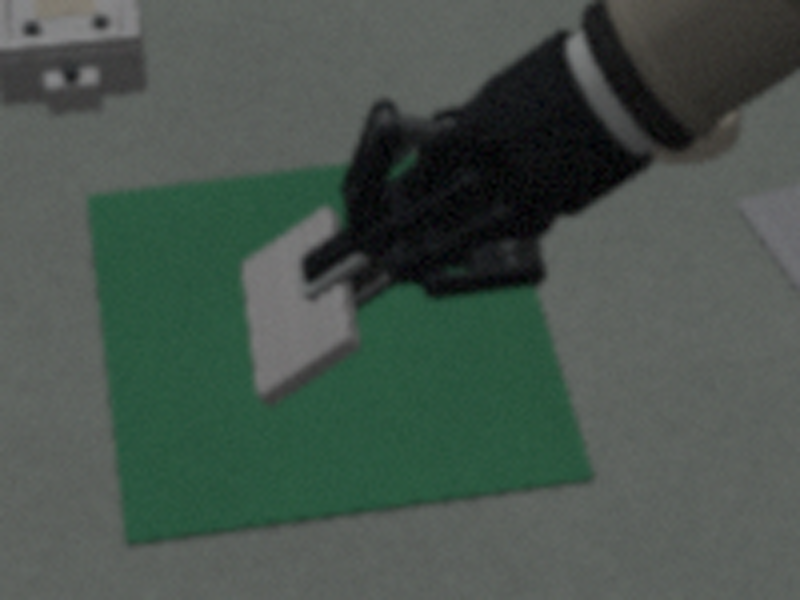

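The plate is tilted as wanted over the mat, with its lower edge at crop (245,260)-(262,400) and the gripper clear. Lowering until it touches.

```bash

python3 -m inch '[{"fingers":-1,"translation":[0,0.11,0.08],"turn":[0,0,0]},{"fingers":-1,"translation":[0,0.11,0.08],"turn":[0,0,0]},{"fingers":-1,"translation":[0,0,0],"turn":[0,0,0]}]'
python3 -m inch '[{"fingers":-1,"translation":[0,0.11,0.08],"turn":[0,0,0]},{"fingers":-1,"translation":[0,0,0],"turn":[0,0,0]}]'
python3 -m inch '[{"fingers":-1,"translation":[0,0.08,0.06],"turn":[0,0,0]},{"fingers":-1,"translation":[0,0,0],"turn":[0,0,0]}]'
```

```text
time: 14.55
tool_pos: [0.53, -0.0108, 0.0304]
eef_rot: [-0.314, 0.633, 0.633, -0.317]
ft_force: [-0.1, 0.8, -1.4]
grip_width: 0.008
grasp_force: 79.6
time: 14.8
tool_pos: [0.5296, -0.0108, 0.0252]
eef_rot: [-0.314, 0.632, 0.633, -0.317]
ft_force: [-0.1, 0.6, -1.5]
grip_width: 0.0083
grasp_force: 79.6
time: 15.05
tool_pos: [0.5296, -0.0106, 0.022]
eef_rot: [-0.315, 0.632, 0.633, -0.317]
ft_force: [-0.7, 0.4, -0.8]
grip_width: 0.0083
grasp_force: 79.6
```

```bash

python3 -m inch '[{"fingers":-1,"translation":[0,0.11,0.08],"turn":[0,0,0]},{"fingers":-1,"translation":[0,0,0],"turn":[0,0,0]}]'|sed -n 1,4p
python3 -m inch '[{"fingers":-1,"translation":[0,0.08,0.06],"turn":[0,0,0]},{"fingers":-1,"translation":[0,0,0],"turn":[0,0,0]}]'|sed -n 1,4p
python3 -m inch '[{"fingers":-1,"translation":[0,0.08,0.06],"turn":[0,0,0]},{"fingers":-1,"translation":[0,0,0],"turn":[0,0,0]}]'|sed -n 1,4p
```

```text
time: 15.3
tool_pos: [0.5295, -0.0107, 0.0178]
eef_rot: [-0.315, 0.632, 0.633, -0.317]
ft_force: [-0.7, 1.0, -1.5]
time: 15.55
tool_pos: [0.5296, -0.0107, 0.015]
eef_rot: [-0.315, 0.632, 0.633, -0.317]
ft_force: [0.1, 0.2, -1.3]
time: 15.8
tool_pos: [0.5301, -0.0107, 0.0134]
eef_rot: [-0.315, 0.632, 0.633, -0.317]
ft_force: [0.8, -0.4, 4.5]
```

```bash

python3 -m inch '[{"fingers":-0.55,"translation":[0,0,0],"turn":[0,0,0]},{"fingers":-0.55,"translation":[0,0,0],"turn":[0,0,0]},{"fingers":-0.55,"translation":[0,0,0],"turn":[0,0,0]}]'
python3 -m inch '[{"fingers":-0.55,"translation":[0,0,-0.5],"turn":[0,0,0]},{"fingers":-0.55,"translation":[0,0,-0.8],"turn":[0,0,0]},{"fingers":-0.55,"translation":[0,0,-1],"turn":[0,0,0]},{"fingers":-0.55,"translation":[0,0,-1],"turn":[0,0,0]},{"fingers":-0.55,"translation":[0,0,-1],"turn":[0,0,0]}]'
python3 - <<'E'
from h import *
to((.53,-.01,.2),0,0)
a=img("side");b=img("top");np.save("t1.npy",b,allow_pickle=True);np.save("s1.npy",a,allow_pickle=True)
f=lambda im,x0,y0:cv2.resize(cv2.cvtColor(im["pixels"][y0:y0+120,x0:x0+80],cv2.COLOR_RGB2BGR),(400,600),interpolation=cv2.INTER_CUBIC)
cv2.imwrite("pics/look6.png",np.hstack([f(a,265,190),f(b,260,220)]))
E
```

```text
time: 16.18
tool_pos: [0.5298, -0.0106, 0.0121]
eef_rot: [-0.314, 0.632, 0.633, -0.317]
ft_force: [0.8, 0.2, -0.8]
grip_width: 0.0189
grasp_force: 0.3
time: 16.8
tool_pos: [0.6108, -0.0099, 0.0753]
eef_rot: [-0.3, 0.638, 0.639, -0.308]
ft_force: [0.7, -0.5, -0.6]
grip_width: 0.0195
grasp_force: 0.0
pos [ 0.6108 -0.0099  0.0753] shift [-0.023 -4.924 -0.536] turn [-1.696  0.022  0.005] t 16.8 f [ 0.7 -0.5 -0.6] w 0.0195 g 0.0 q [-0.05  1.08 -0.03  1.03 -0.02  1.92 -0.07]
```

View pics/look6.png

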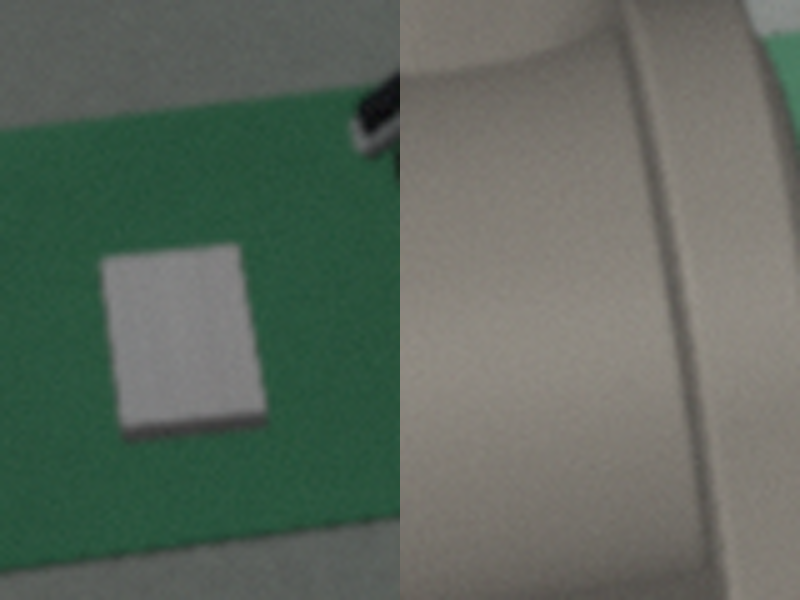

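The cover lies flat on the mat and is let go (side corners at crop (102,258), (240,245), (266,413), (122,428)). Straighten the tool and measure it.

```bash

python3 -m inch '[{"fingers":0.8,"translation":[0,-0.7,-0.3],"turn":[-0.3,0,0]},{"fingers":0.8,"translation":[0,-0.5,-0.3],"turn":[-0.3,0,0]},{"fingers":0.8,"translation":[0,0,-0.5],"turn":[-0.3,0,0]},{"fingers":0.8,"translation":[0,0,-0.5],"turn":[-0.3,0,0]},{"fingers":0.8,"translation":[0,0,-0.5],"turn":[-0.3,0,0]}]'
python3 - <<'E'
from h import *
np.set_printoptions(precision=4,suppress=True)
a=np.load("s1.npy",allow_pickle=True).item()
c=np.array([(102,258),(240,245),(266,413),(122,428)])/5+[265,190]-.4
p=plane(a,c,.013);print(p,p.mean(0))
for d in(p[0]-p[3],p[1]-p[2]):print(np.degrees(np.arctan2(d[1],d[0])),np.linalg.norm(d))
b=img("side");m=cv2.inRange(cv2.cvtColor(b["pixels"],cv2.COLOR_RGB2HSV),(0,0,110),(180,40,255));m[:, :270]=0;m[:230]=0;m[290:]=0;m[:,325:]=0
for q in cv2.findContours(m,0,2)[0]:
    if cv2.contourArea(q)>200:print(cv2.contourArea(q),cv2.minAreaRect(q),cv2.approxPolyDP(q,3,True)[:,0].tolist())
to((.51,-.01,.1),0,0)
E
```

```text
time: 17.52
tool_pos: [0.6185, -0.0083, 0.1578]
eef_rot: [-0.031, 0.704, 0.709, -0.035]
ft_force: [-0.3, 0.0, -0.5]
grip_width: 0.0773
grasp_force: 0.0
[[ 0.5241  0.0366  0.013 ]
 [ 0.58    0.0362  0.013 ]
 [ 0.579  -0.0594  0.013 ]
 [ 0.5239 -0.0595  0.013 ]] [ 0.5518 -0.0115  0.013 ]
89.8824860854833 0.0960547508504104
89.4097448827329 0.09565207919287459
857.0 ((301.2154235839844, 256.22308349609375), (33.241310119628906, 28.403953552246094), 82.87498474121094) [[311, 239], [286, 242], [290, 274], [317, 271]]
pos [ 0.6165 -0.0085  0.1603] shift [-0.012 -3.363  2.31 ] turn [-0.165  0.011  0.013] t 17.57 f [-4.8  0.3  0.4] w 0.0769 g 0.0 q [-0.03  0.48 -0.08  1.67  0.04  1.09 -0.11]
```

```bash

python3 -m inch '[{"fingers":0.5,"translation":[0.05,-0.7,0.3],"turn":[-0.165,0.011,0.01]},{"fingers":0.5,"translation":[0.05,-0.7,0.4],"turn":[0,0,0]},{"fingers":0.5,"translation":[0,-0.7,0.4],"turn":[0,0,0]},{"fingers":0.5,"translation":[0,0,0.5],"turn":[0,0,0]},{"fingers":0.5,"translation":[0,0,0.5],"turn":[0,0,0]}]' >/dev/null
python3 -m inch '[{"fingers":0.5,"translation":[0,0,0],"turn":[0,0,0]}]'
python3 -c "
from h import *
to((.552,-.0115,.04),-.3,0)"
```

```text
time: 18.32
tool_pos: [0.5538, -0.0058, 0.0949]
eef_rot: [-0.005, 0.707, 0.708, -0.005]
ft_force: [-0.4, -0.1, 0.3]
grip_width: 0.0641
grasp_force: 0.0
pos [ 0.5538 -0.0058  0.0949] shift [-0.188 -0.034  1.831] turn [-0.027  0.001  0.013] t 18.32 f [-0.4 -0.1  0.3] w 0.0641 g 0.0 q [-0.03  0.42 -0.09  1.93  0.05  0.8  -0.15]
```

```bash

python3 -m inch '[{"fingers":0.5,"translation":[-0.19,-0.05,0.6],"turn":[-0.027,0,0.01]},{"fingers":0.5,"translation":[0,0,0.6],"turn":[0,0,0]},{"fingers":0.5,"translation":[0,0,0.6],"turn":[0,0,0]},{"fingers":0.5,"translation":[0,0,0.3],"turn":[0,0,0]},{"fingers":0.5,"translation":[0,0,0],"turn":[0,0,0]}]'
python3 -c "
from h import *
to((.552,-.0115,.04),-.3,0)"
python3 -m inch '[{"fingers":0.5,"translation":[0,0,0.2],"turn":[0,0,0]},{"fingers":0.5,"translation":[0,0,0.2],"turn":[0,0,0]},{"fingers":0.5,"translation":[0,0,0],"turn":[0,0,0]}]'|sed -n '2p;4p'
python3 -m inch '[{"fingers":0.5,"translation":[0,0,0.15],"turn":[0,0,0]},{"fingers":0.5,"translation":[0,0,0.15],"turn":[0,0,0]},{"fingers":0.5,"translation":[0,0,0],"turn":[0,0,0]}]'|sed -n '2p;4p'
```

```text
time: 18.95
tool_pos: [0.5522, -0.0114, 0.0328]
eef_rot: [0.001, 0.708, 0.706, 0.0]
ft_force: [-0.1, 0.1, 1.6]
grip_width: 0.0636
grasp_force: 0.0
pos [ 0.5522 -0.0114  0.0328] shift [-0.004 -0.006 -0.24 ] turn [0.003 0.001 0.003] t 18.95 f [-0.1  0.1  1.6] w 0.0636 g 0.0 q [-0.03  0.51 -0.09  1.98  0.07  0.66 -0.16]
tool_pos: [0.5523, -0.0117, 0.0213]
ft_force: [-1.0, 0.2, 0.7]
tool_pos: [0.5523, -0.0116, 0.0122]
ft_force: [0.6, 0.4, -0.5]
```

```bash

for i in 1; do
python3 -m inch '[{"fingers":0.5,"translation":[0,0,0.15],"turn":[0,0,0]},{"fingers":0.5,"translation":[0,0,0.15],"turn":[0,0,0]},{"fingers":0.5,"translation":[0,0,0],"turn":[0,0,0]}]'|sed -n '2p;4p'; done
python3 -m inch '[{"fingers":0.5,"translation":[0,0,0.1],"turn":[0,0,0]},{"fingers":0.5,"translation":[0,0,0.1],"turn":[0,0,0]},{"fingers":0.5,"translation":[0,0,0],"turn":[0,0,0]}]'|sed -n '2p;4p'
python3 -c "
from h import *
im=img('side')
to((.552,-.0115,.0),-.3,0)
np.save('s2.npy',im,allow_pickle=True);save(im,'pics/look7.png',(240,180,400,300),5)"
```

```text
tool_pos: [0.5523, -0.0116, 0.0031]
ft_force: [0.6, -0.2, 0.2]
tool_pos: [0.5525, -0.0116, -0.0027]
ft_force: [-0.2, 0.4, -0.2]
pos [ 0.5526 -0.0116 -0.0025] shift [ 0.005 -0.021 -0.084] turn [0.006 0.001 0.003] t 20.5 f [-0.6 -0.8 -0.2] w 0.0644 g 0.0 q [-0.03  0.56 -0.08  1.99  0.08  0.58 -0.17]
```

View pics/look7.png

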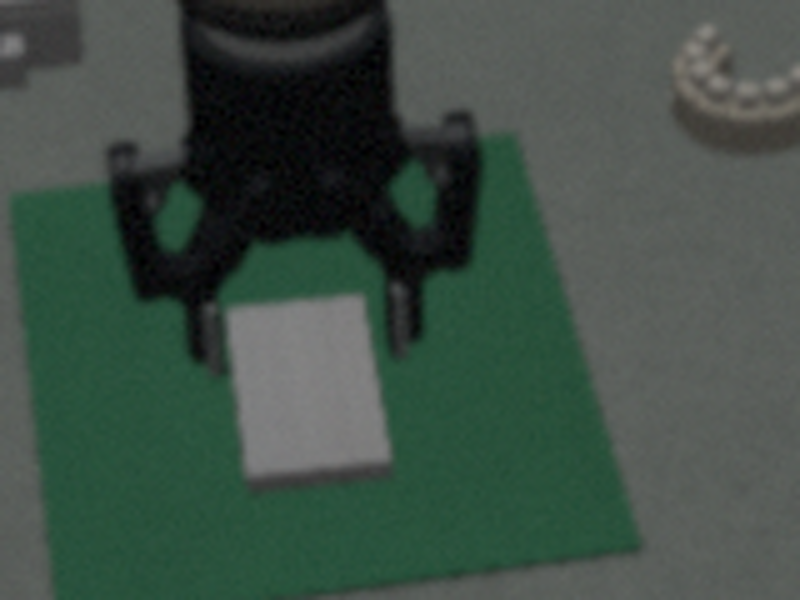

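The open fingers straddle the plate (tips at crop (215,375) and (402,358)) and are still above mat level. That was picture ten, so from here on I use numbers only.

```bash

python3 - <<'E'
from h import *
im=np.load('s2.npy',allow_pickle=True).item()
for uv in((283,255),(320.4,251.6)):
  for y in(-.0225,-.0115):
    o,r=ray(im,[uv]); print(y,(o+r*((y-o[1])/r[:,1:2])).round(4))
E
python3 -m inch '[{"fingers":0.5,"translation":[0,0,0.13],"turn":[0,0,0]},{"fingers":0.5,"translation":[0,0,0.13],"turn":[0,0,0]},{"fingers":0.5,"translation":[0,0,0],"turn":[0,0,0]}]'|sed -n '2p;4p'
python3 -m inch '[{"fingers":0.5,"translation":[0,0,0.1],"turn":[0,0,0]},{"fingers":0.5,"translation":[0,0,0],"turn":[0,0,0]}]'|sed -n '2p;4p'
python3 -m inch '[{"fingers":0.5,"translation":[0,0,0.1],"turn":[0,0,0]},{"fingers":0.5,"translation":[0,0,0],"turn":[0,0,0]}]'|sed -n '2p;4p'
```

```text
-0.0225 [[ 0.5166 -0.0225  0.032 ]]
-0.0115 [[ 0.5168 -0.0115  0.0214]]
-0.0225 [[ 0.589  -0.0225  0.031 ]]
-0.0115 [[ 0.5901 -0.0115  0.0204]]
tool_pos: [0.5524, -0.0116, -0.0106]
ft_force: [0.1, 0.5, 0.8]
tool_pos: [0.5526, -0.0116, -0.0134]
ft_force: [-0.7, -0.5, 0.5]
tool_pos: [0.5526, -0.0116, -0.0164]
ft_force: [-0.1, -0.2, 0.0]
```

```bash

python3 -m inch '[{"fingers":0.5,"translation":[0,0,0.1],"turn":[0,0,0]},{"fingers":0.5,"translation":[0,0,0.1],"turn":[0,0,0]},{"fingers":0.5,"translation":[0,0,0],"turn":[0,0,0]}]'|sed -n '2p;4p'
python3 -m inch '[{"fingers":0.5,"translation":[0,0,0.07],"turn":[0,0,0]},{"fingers":0.5,"translation":[0,0,0],"turn":[0,0,0]}]'|sed -n '2p;4p'
python3 -m inch '[{"fingers":0.5,"translation":[0,0,0.07],"turn":[0,0,0]},{"fingers":0.5,"translation":[0,0,0],"turn":[0,0,0]}]'|sed -n '2p;4p'
python3 -m inch '[{"fingers":0.5,"translation":[0,0,0.07],"turn":[0,0,0]},{"fingers":0.5,"translation":[0,0,0],"turn":[0,0,0]}]'|sed -n '2p;4p'
```

```text
tool_pos: [0.5525, -0.0117, -0.0225]
ft_force: [0.5, 0.2, -0.1]
tool_pos: [0.5527, -0.0117, -0.0244]
ft_force: [-0.8, 1.4, 0.7]
tool_pos: [0.5526, -0.0117, -0.0266]
ft_force: [0.3, 1.1, 0.1]
tool_pos: [0.553, -0.0116, -0.0284]
ft_force: [-0.1, 0.7, 3.6]
```

Mat contact at TCP -0.028. Raise 4.5 mm and close on the 56 mm width.

```bash

python3 -m inch '[{"fingers":0.5,"translation":[0,0,-0.15],"turn":[0,0,0]},{"fingers":0.5,"translation":[0,0,0],"turn":[0,0,0]},{"fingers":0.2,"translation":[0,0,0],"turn":[0,0,0]},{"fingers":0.2,"translation":[0,0,0],"turn":[0,0,0]},{"fingers":0.2,"translation":[0,0,0],"turn":[0,0,0]}]' 50
python3 -m inch '[{"fingers":0.0,"translation":[0,0,0],"turn":[0,0,0]},{"fingers":0,"translation":[0,0,0],"turn":[0,0,0]},{"fingers":0,"translation":[0,0,-0.2],"turn":[0,0,0]},{"fingers":0,"translation":[0,0,-0.5],"turn":[0,0,0]},{"fingers":0,"translation":[0,0,-0.5],"turn":[0,0,0]}]'
python3 - <<'E'
from h import *
im=img("side")
m=cv2.inRange(cv2.cvtColor(im["pixels"],cv2.COLOR_RGB2HSV),(0,0,105),(180,40,255));m[:, :270]=0;m[:215]=0;m[290:]=0;m[:,330:]=0
for q in cv2.findContours(m,0,2)[0]:
    if cv2.contourArea(q)>200:
        c=cv2.approxPolyDP(q,3,True)[:,0];print(cv2.contourArea(q),c.tolist(),plane(im,c,.052).round(3).tolist())
to((.4328,.277,.03),.6,0)
E
```

```text
time: 23.12
tool_pos: [0.5529, -0.0117, -0.0235]
eef_rot: [0.001, 0.708, 0.706, 0.001]
ft_force: [-1.9, 0.1, 5.7]
grip_width: 0.0548
grasp_force: 52.3
time: 23.75
tool_pos: [0.5527, -0.0116, 0.0131]
eef_rot: [0.001, 0.709, 0.706, 0.001]
ft_force: [0.4, 0.9, -2.6]
grip_width: 0.0541
grasp_force: 53.4
856.5 [[311, 226], [287, 230], [289, 260], [317, 257]] [[0.577, 0.031, 0.052], [0.53, 0.026, 0.052], [0.526, -0.058, 0.052], [0.579, -0.058, 0.052]]
pos [ 0.5542 -0.0116  0.015 ] shift [ 9.603 -4.082 -0.528] turn [ 0.012  0.001 -0.028] t 23.8 f [ 0.8 -0.6 -0.4] w 0.0544 g 53.4 q [-0.03  0.54 -0.08  1.99  0.07  0.62 -0.16]
```

```bash

python3 -m inch '[{"fingers":0,"translation":[0,0,-0.7],"turn":[0,0,0]},{"fingers":0,"translation":[0,0,-0.7],"turn":[0,0,0]},{"fingers":0,"translation":[0.8,-0.34,0],"turn":[0,0,0]},{"fingers":0,"translation":[0.8,-0.34,0],"turn":[0,0,0]},{"fingers":0,"translation":[0.8,-0.34,0],"turn":[0,0,0]}]'>/dev/null
python3 -m inch '[{"fingers":0,"translation":[0.8,-0.34,0],"turn":[0,0,0]},{"fingers":0,"translation":[0.8,-0.34,0],"turn":[0,0,0]},{"fingers":0,"translation":[0.8,-0.34,0],"turn":[0,0,0]},{"fingers":0,"translation":[0.8,-0.34,0],"turn":[0,0,0]},{"fingers":0,"translation":[0.8,-0.34,0],"turn":[0,0,0]}]'>/dev/null
python3 -m inch '[{"fingers":0,"translation":[0.8,-0.34,0],"turn":[0,0,0]},{"fingers":0,"translation":[0.8,-0.34,0],"turn":[0,0,0]},{"fingers":0,"translation":[0.8,-0.34,0],"turn":[0,0,0]},{"fingers":0,"translation":[0.8,-0.34,0],"turn":[0,0,0]},{"fingers":0,"translation":[0,0,0],"turn":[0,0,-0.03]}]'
python3 -c "
from h import *
to((.4328,.277,.03),.6,0)"
```

```text
time: 25.68
tool_pos: [0.4305, 0.2793, 0.0541]
eef_rot: [0.001, 0.701, 0.713, 0.002]
ft_force: [1.1, -0.8, -2.4]
grip_width: 0.0544
grasp_force: 53.4
pos [0.4305 0.2793 0.0541] shift [-0.08   0.074  0.804] turn [ 0.007 -0.002  0.011] t 25.68 f [ 1.1 -0.8 -2.4] w 0.0544 g 53.4 q [-0.58  0.42 -0.14  2.06  0.1   0.66 -0.77]
```

```bash

python3 -m inch '[{"fingers":0,"translation":[-0.08,0.08,0.4],"turn":[0,0,0.011]},{"fingers":0,"translation":[0,0,0.4],"turn":[0,0,0]},{"fingers":0,"translation":[0,0,0.35],"turn":[0,0,0]},{"fingers":0,"translation":[0,0,0],"turn":[0,0,0]}]' >/dev/null
python3 -c "
from h import *
to((.4328,.277,.0165),.6,0)"
python3 -m inch '[{"fingers":0,"translation":[0,0,0.07],"turn":[0,0,0]},{"fingers":0,"translation":[0,0,0],"turn":[0,0,0]}]'|sed -n '2p;4p'
python3 -m inch '[{"fingers":0,"translation":[0,0,0.05],"turn":[0,0,0]},{"fingers":0,"translation":[0,0,0],"turn":[0,0,0]}]'|sed -n '2p;4p'
```

```text
pos [0.4331 0.2735 0.0177] shift [ 0.117 -0.01   0.04 ] turn [ 0.002  0.004 -0.01 ] t 26.18 f [ 0.2 -0.2 -1.2] w 0.054 g 53.4 q [-0.58  0.49 -0.13  2.08  0.11  0.59 -0.79]
tool_pos: [0.4339, 0.2746, 0.017]
ft_force: [-1.2, 0.1, -1.5]
tool_pos: [0.4338, 0.2746, 0.0155]
ft_force: [0.2, -0.6, -2.0]
```

```bash

python3 -m inch '[{"fingers":0,"translation":[0.08,-0.03,0],"turn":[0,0,0]},{"fingers":0,"translation":[0,0,0.06],"turn":[0,0,0]},{"fingers":0,"translation":[0,0,0],"turn":[0,0,0]}]'|sed -n '2p;4p'
python3 -m inch '[{"fingers":0,"translation":[0,0,0.04],"turn":[0,0,0]},{"fingers":0,"translation":[0,0,0],"turn":[0,0,0]}]'|sed -n '2p;4p'
python3 -m inch '[{"fingers":0,"translation":[0,0,0.04],"turn":[0,0,0]},{"fingers":0,"translation":[0,0,0],"turn":[0,0,0]}]'|sed -n '2p;4p'
```

```text
tool_pos: [0.4328, 0.2768, 0.0134]
ft_force: [-0.2, 0.5, -1.4]
tool_pos: [0.4328, 0.2768, 0.0123]
ft_force: [0.5, -0.5, -1.4]
tool_pos: [0.4329, 0.2768, 0.0111]
ft_force: [1.1, 0.3, -0.8]
```

```bash

python3 -m inch '[{"fingers":0,"translation":[0,0,0.03],"turn":[0,0,0]},{"fingers":0,"translation":[0,0,0],"turn":[0,0,0]}]'|sed -n '2p;4p'
python3 -m inch '[{"fingers":0,"translation":[0,0,0.03],"turn":[0,0,0]},{"fingers":0,"translation":[0,0,0],"turn":[0,0,0]}]'|sed -n '2p;4p'
```

```text
tool_pos: [0.4329, 0.2769, 0.0109]
ft_force: [-1.1, -1.0, 6.6]
tool_pos: [0.433, 0.2769, 0.0108]
ft_force: [-2.0, -2.1, 16.6]
```

Contact fits the fingertips meeting the rim, with the plate's underside already inside the recess. Back off a little, release, rise and measure.

```bash

python3 -m inch '[{"fingers":0,"translation":[0,0,-0.08],"turn":[0,0,0]},{"fingers":0.5,"translation":[0,0,0],"turn":[0,0,0]},{"fingers":0.5,"translation":[0,0,0],"turn":[0,0,0]},{"fingers":0.5,"translation":[0,0,0],"turn":[0,0,0]},{"fingers":0.5,"translation":[0,0,-0.4],"turn":[0,0,0]}]'
python3 -m inch '[{"fingers":-1,"translation":[0,0,-1],"turn":[0,0,0]},{"fingers":-1,"translation":[0,0,-1],"turn":[0,0,0]},{"fingers":-1,"translation":[0,1,0],"turn":[0,0,0]},{"fingers":-1,"translation":[0,1,0],"turn":[0,0,0]},{"fingers":-1,"translation":[0,1,0],"turn":[0,0,0]}]' 40
python3 - <<'E'
from h import *
np.set_printoptions(precision=4,suppress=True)
im=img("side");np.save("s3.npy",im,allow_pickle=True)
h=cv2.cvtColor(im["pixels"],cv2.COLOR_RGB2GRAY)[145:198,212:264]
print("\n".join("".join("%4d"%v for v in r[::2]) for r in h[::3]))
to((.4328,.277,.0165),.6,0)
E
```

```text
time: 28.68
tool_pos: [0.4322, 0.2764, 0.0235]
eef_rot: [0.001, 0.705, 0.709, -0.0]
ft_force: [-0.8, 0.2, 0.2]
grip_width: 0.064
grasp_force: 0.0
time: 29.3
tool_pos: [0.5238, 0.2776, 0.0852]
eef_rot: [0.001, 0.705, 0.709, 0.001]
ft_force: [-0.6, -0.8, -0.2]
grip_width: 0.0001
grasp_force: 0.0
  86  90  89  90  87  87  88  88  89  87  89  87  88  87  87  89  89  86  88  87  87  86  87  89  88  85
  87  87  88  88  86  86  88  84  87  86  85  89  92  92  94  94  93  97 105 104  84  88  88  88  86  89
  90  90  93 105 101 112 116 118 117 124 123 121 123 123 121 122 121 108 102 115  90  86  85  88  90  87
  86  88  88 117 113 108 124 119 124 124 124 124 122 123 124 122 121 110 107 117 104  88  88  89  89  87
  89  89  93 116 114 107 122 121 124 121 122 124 123 122 124 122 122 113 112 120 105  86  89  87  87  87
  90  91  87 116 113 105 122 119 123 122 124 124 123 124 121 121 123 117 115 118 107  87  89  91  90  88
  88  88  88 115 118 108 120 122 122 122 122 123 122 121 122 123 124 123 110 117 113  91  89  92  89  92
  89  90  91 115 119 109 122 120 122 122 122 123 121 122 122 122 122 1
[... 551 characters left out ...]
  90  88
  88  89  87  76  63  67  66  60  64  65  64  61  60  58  60  59  59  59  59  56  56  56  76  91  90  89
  87  87  84  81  59  57  59  55  58  60  78  76  48  47  86 103  83  57  55  59  57  57  75  89  87  87
  90  89  89  84  62  56  55  55  55  74 117 117  70  56 101 107  84  54  55  55  57  57  69  89  88  89
  90  91  91  85  65  56  54  55  58  55  64  62  58  58  57  58  57  65  67  69  71  82  83  86  87  87
  90  89  87  89  81  72  79  81  81  77  65  57  58  58  59  57  62  87  87  88  88  90  89  88  87  87
pos [0.5283 0.277  0.0855] shift [ 0.01  -3.201  2.274] turn [ 0.015 -0.001 -0.013] t 29.35 f [4.4 0.7 0.1] w -0.0 g 0.0 q [-0.5   0.49 -0.12  1.85  0.08  0.8  -0.66]
```

The pixel table shows the plate inside the rim on all sides and still standing on its studs. Now press with shut fingers, starting at the centre.

```bash

python3 -m inch '[{"fingers":-1,"translation":[0,-1,0],"turn":[0,0,0]},{"fingers":-1,"translation":[0,-1,0.4],"turn":[0,0,0]},{"fingers":-1,"translation":[0,-1,0.6],"turn":[0,0,0]},{"fingers":-1,"translation":[0,-0.1,0.6],"turn":[0,0,0]},{"fingers":-1,"translation":[0,0,0],"turn":[0,0,0]}]'|sed -n '2p;4p'
python3 -m inch '[{"fingers":-1,"translation":[0,0,0.1],"turn":[0,0,0]},{"fingers":-1,"translation":[0,0,0.1],"turn":[0,0,0]},{"fingers":-1,"translation":[0,0,0],"turn":[0,0,0]}]'|sed -n '2p;4p'
python3 -m inch '[{"fingers":-1,"translation":[0,0,0.06],"turn":[0,0,0]},{"fingers":-1,"translation":[0,0,0],"turn":[0,0,0]}]'|sed -n '2p;4p'
python3 -m inch '[{"fingers":-1,"translation":[0,0,0.06],"turn":[0,0,0]},{"fingers":-1,"translation":[0,0,0],"turn":[0,0,0]}]'|sed -n '2p;4p'
```

```text
tool_pos: [0.4288, 0.2764, 0.0355]
ft_force: [-0.1, 1.2, 1.2]
tool_pos: [0.4302, 0.2768, 0.0299]
ft_force: [-0.2, -0.2, -0.3]
tool_pos: [0.4299, 0.2768, 0.0279]
ft_force: [-0.2, -0.4, -0.3]
tool_pos: [0.4298, 0.2768, 0.026]
ft_force: [-0.0, -0.3, 1.0]
```

```bash

python3 -m inch '[{"fingers":-1,"translation":[0,0.09,0.05],"turn":[0,0,0]},{"fingers":-1,"translation":[0,0,0],"turn":[0,0,0]}]'|sed -n '2p;4p'
python3 -m inch '[{"fingers":-1,"translation":[0,0,0.05],"turn":[0,0,0]},{"fingers":-1,"translation":[0,0,0],"turn":[0,0,0]}]'|sed -n '2p;4p'
python3 -m inch '[{"fingers":-1,"translation":[0,0,0.05],"turn":[0,0,0]},{"fingers":-1,"translation":[0,0,0],"turn":[0,0,0]}]'|sed -n '2p;4p'
```

```text
tool_pos: [0.4329, 0.2768, 0.0246]
ft_force: [0.3, 0.1, 0.2]
tool_pos: [0.4325, 0.2768, 0.0231]
ft_force: [-0.0, -0.4, 0.3]
tool_pos: [0.4325, 0.2768, 0.0216]
ft_force: [0.5, -0.2, -0.4]
```

```bash

python3 -m inch '[{"fingers":-1,"translation":[0,0,0.05],"turn":[0,0,0]},{"fingers":-1,"translation":[0,0,0],"turn":[0,0,0]}]'|sed -n '2p;4p'
python3 -m inch '[{"fingers":-1,"translation":[0,0,0.05],"turn":[0,0,0]},{"fingers":-1,"translation":[0,0,0],"turn":[0,0,0]}]'|sed -n '2p;4p'
python3 -m inch '[{"fingers":-1,"translation":[0,0,0.04],"turn":[0,0,0]},{"fingers":-1,"translation":[0,0,0],"turn":[0,0,0]}]'|sed -n '2p;4p'
```

```text
tool_pos: [0.4327, 0.2769, 0.0205]
ft_force: [-0.4, -0.4, 4.5]
tool_pos: [0.4327, 0.2768, 0.0192]
ft_force: [-1.4, -1.4, 6.7]
tool_pos: [0.4327, 0.2768, 0.0181]
ft_force: [-1.3, -2.2, 9.0]
```

Contact at about 0.021, and it is sliding under 5–9 N. Continue.

```bash

python3 -m inch '[{"fingers":-1,"translation":[0,0,0.04],"turn":[0,0,0]},{"fingers":-1,"translation":[0,0,0],"turn":[0,0,0]}]'|sed -n '2p;4p'
python3 -m inch '[{"fingers":-1,"translation":[0,0,0.04],"turn":[0,0,0]},{"fingers":-1,"translation":[0,0,0],"turn":[0,0,0]}]'|sed -n '2p;4p'
python3 -m inch '[{"fingers":-1,"translation":[0,0,0.03],"turn":[0,0,0]},{"fingers":-1,"translation":[0,0,0],"turn":[0,0,0]}]'|sed -n '2p;4p'
```

```text
tool_pos: [0.4327, 0.2768, 0.0169]
ft_force: [-2.5, -0.8, 8.4]
tool_pos: [0.4327, 0.2768, 0.0165]
ft_force: [-4.4, -3.9, 20.0]
tool_pos: [0.4328, 0.2768, 0.0165]
ft_force: [-7.2, -4.1, 29.3]
```

It stops dead at 0.0165. Back off and probe the four corners for level, pressing lightly over each stud.

```bash

python3 -m inch '[{"fingers":-1,"translation":[0,0,-0.35],"turn":[0,0,0]},{"fingers":-1,"translation":[0.55,0.25,0],"turn":[0,0,0]},{"fingers":-1,"translation":[0.55,0.25,0],"turn":[0,0,0]},{"fingers":-1,"translation":[0,0,0.12],"turn":[0,0,0]},{"fingers":-1,"translation":[0,0,0],"turn":[0,0,0]}]'|sed -n '2p;4p'
python3 -m inch '[{"fingers":-1,"translation":[0,0,0.06],"turn":[0,0,0]},{"fingers":-1,"translation":[0,0,0],"turn":[0,0,0]}]'|sed -n '2p;4p'
python3 -m inch '[{"fingers":-1,"translation":[0,0,0.06],"turn":[0,0,0]},{"fingers":-1,"translation":[0,0,0],"turn":[0,0,0]}]'|sed -n '2p;4p'
```

```text
tool_pos: [0.4467, 0.3096, 0.0201]
ft_force: [-1.2, -0.3, 0.0]
tool_pos: [0.4472, 0.3094, 0.019]
ft_force: [-0.0, 0.2, -0.0]
tool_pos: [0.4474, 0.3098, 0.0175]
ft_force: [-0.4, 1.5, -1.0]
```

```bash

python3 -m inch '[{"fingers":-1,"translation":[0,0,0.04],"turn":[0,0,0]},{"fingers":-1,"translation":[0,0,0],"turn":[0,0,0]}]'|sed -n '2p;4p'
python3 -m inch '[{"fingers":-1,"translation":[0,0,0.03],"turn":[0,0,0]},{"fingers":-1,"translation":[0,0,0],"turn":[0,0,0]}]'|sed -n '2p;4p'
python3 -m inch '[{"fingers":-1,"translation":[0,0,-0.12],"turn":[0,0,0]},{"fingers":-1,"translation":[0,-0.5,0],"turn":[0,0,0]},{"fingers":-1,"translation":[0,-0.5,0],"turn":[0,0,0]},{"fingers":-1,"translation":[0,0,0],"turn":[0,0,0]}]'|sed -n '2p;4p'
```

```text
tool_pos: [0.4475, 0.31, 0.0166]
ft_force: [-0.7, -1.0, 4.7]
tool_pos: [0.4476, 0.31, 0.0166]
ft_force: [-3.4, -2.9, 15.1]
tool_pos: [0.4151, 0.3097, 0.0186]
ft_force: [-0.1, -0.6, 0.1]
```

```bash

python3 -m inch '[{"fingers":-1,"translation":[0,0,0.07],"turn":[0,0,0]},{"fingers":-1,"translation":[0,0,0],"turn":[0,0,0]}]'|sed -n '2p;4p'
python3 -m inch '[{"fingers":-1,"translation":[0,0,0.03],"turn":[0,0,0]},{"fingers":-1,"translation":[0,0,0],"turn":[0,0,0]}]'|sed -n '2p;4p'
python3 -m inch '[{"fingers":-1,"translation":[0,0,-0.12],"turn":[0,0,0]},{"fingers":-1,"translation":[-0.75,0,0],"turn":[0,0,0]},{"fingers":-1,"translation":[-0.75,0,0],"turn":[0,0,0]},{"fingers":-1,"translation":[-0.7,0,0],"turn":[0,0,0]},{"fingers":-1,"translation":[0,0,0],"turn":[0,0,0]}]'|sed -n '2p;4p'
```

```text
tool_pos: [0.4177, 0.3099, 0.0167]
ft_force: [-0.6, 0.4, 0.2]
tool_pos: [0.4178, 0.3098, 0.0166]
ft_force: [-2.9, -0.2, 8.1]
tool_pos: [0.4178, 0.2406, 0.0194]
ft_force: [0.2, 0.2, -0.3]
```

```bash

python3 -m inch '[{"fingers":-1,"translation":[0,0,0.08],"turn":[0,0,0]},{"fingers":-1,"translation":[0,0,0],"turn":[0,0,0]}]'|sed -n '2p;4p'
python3 -m inch '[{"fingers":-1,"translation":[0,0,0.03],"turn":[0,0,0]},{"fingers":-1,"translation":[0,0,0],"turn":[0,0,0]}]'|sed -n '2p;4p'
python3 -m inch '[{"fingers":-1,"translation":[0,0,-0.12],"turn":[0,0,0]},{"fingers":-1,"translation":[0,0.5,0],"turn":[0,0,0]},{"fingers":-1,"translation":[0,0.5,0],"turn":[0,0,0]},{"fingers":-1,"translation":[0,0,0],"turn":[0,0,0]}]'|sed -n '2p;4p'
python3 -m inch '[{"fingers":-1,"translation":[0,0,0.08],"turn":[0,0,0]},{"fingers":-1,"translation":[0,0,0],"turn":[0,0,0]}]'|sed -n '2p;4p'
python3 -m inch '[{"fingers":-1,"translation":[0,0,0.03],"turn":[0,0,0]},{"fingers":-1,"translation":[0,0,0],"turn":[0,0,0]}]'|sed -n '2p;4p'
```

```text
tool_pos: [0.4177, 0.2446, 0.017]
ft_force: [0.5, -0.1, 0.8]
tool_pos: [0.4178, 0.2446, 0.0166]
ft_force: [-0.9, -0.1, 5.3]
tool_pos: [0.4498, 0.2438, 0.0199]
ft_force: [-0.7, 0.1, 1.1]
tool_pos: [0.4471, 0.2438, 0.0171]
ft_force: [-1.0, -0.1, 0.3]
tool_pos: [0.4476, 0.244, 0.0167]
ft_force: [0.5, -0.1, 0.2]
```

```bash

python3 -m inch '[{"fingers":-1,"translation":[0,0,0.03],"turn":[0,0,0]},{"fingers":-1,"translation":[0,0,0],"turn":[0,0,0]}]'|sed -n '2p;4p'
python3 -m inch '[{"fingers":-1,"translation":[0,0,-0.3],"turn":[0,0,0]},{"fingers":-1,"translation":[0,0,-1],"turn":[0,0,0]},{"fingers":-1,"translation":[0,0,-1],"turn":[0,0,0]},{"fingers":-1,"translation":[0,1,-1],"turn":[0,0,0]},{"fingers":-1,"translation":[0,0,0],"turn":[0,0,0]}]'|sed -n '1,4p'
```

```text
tool_pos: [0.4476, 0.244, 0.0166]
ft_force: [-2.9, -0.4, 11.1]
time: 38.72
tool_pos: [0.4812, 0.245, 0.1178]
eef_rot: [0.002, 0.706, 0.709, 0.004]
ft_force: [-0.3, 0.9, -0.8]
```

All four corners and the centre stop at 0.0165–0.0167 m, so the plate is home and level. The arm is clear, so I'm handing in.

```bash
python3 -c "
from station import ctrl
print(ctrl.close_job())"
```

```text
the job is handed in; nothing more can be done
None
```

The cover was laid flat on the mat, let go, then set into the flask and pressed down (wrist force up to 29 N) until all four corners and the centre stopped at the same height. I handed the job in at about 39 s; no verdict came back.

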